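# Shut and lock the dust extractor's filter hatch

## Robot

A 6-joint arm with a two-finger parallel gripper is mounted at the origin on the work surface. World frame = base frame: x ahead of the robot, y to its left, z up, the work surface at z = 0. Lengths are in mm, angles in rad, forces in N, time in s.
With the tool pointing down it reaches from about 300 to 775 mm from the base axis. Payload 14.6 kg.
Tool frame: the origin (TCP) lies on the centre line of the jaws, within the pads' length; the fingertips stand 19 mm ahead of it and the grasp point (between the pads) is the TCP (bot.tip_reach is the distance from the TCP to the fingertips, in mm); y points along the fingers, x is the direction in which the jaws open and shut, and the axes are right-handed (so a half turn about y gives the same grasp; the last joint's range is limited). The gripper opens to 85 mm and grips with 20 to 120 N. Pads are 22 mm wide; open, the fingers measure 114 mm over their backs; the gripper's body (76 mm by 85 mm) begins 54 mm behind the grasp point. The pads swing forward as they close: fully open they stand 13 mm farther back than shut.
Start: joints at [-1.299, 0.3, 1.521, -0, 1.321, -0.067], TCP at [182.788, -518.727, 250.281] pointing down, gripper open.
Joint ranges: [-3.03, 3.03], [-0.79, 2.21], [0.23, 2.52], [-1.04, 4.18], [0, 3.07], [-2.55, 2.55]. Speed limits (rad/s): [2.22, 2.22, 2.57, 3.14, 3.14, 3.14].

## Interface

Orientations are given as a unit quaternion [w, x, y, z].
In Python, from rig import bot gives the robot as it stands. Calls block until the motion is done:
- bot.move_to(position, orientation): joint-space move of the TCP to a pose.
- bot.servo_line(position, attitude=None, speed=150, until_force=None): straight line of the TCP; attitude=None keeps the orientation; speed is the mean speed in mm/s. With until_force (N) it stops when the force on the tool has changed by that much, and returns True; else False.
- bot.move_joints(angles): joint-space move.
- bot.move_gripper(opening, grip_force=None): finger opening in mm; grip_force is the grip in N (None keeps the last); returns when the fingers have stopped.
- bot.dwell(seconds).
- bot.ik(position, orientation): joint angles nearest the present ones, or None.
- bot.read_state(): the state.
- bot.read_camera(name): name is "scene" or "top"; returns a dict with "image" (420x560x3 uint8, blue, green, red), "depth" (420x560 float32, mm along the optical axis (not along the pixel's ray), 0 where there is no reading), "fovy" (degrees; the focal length in pixels is half the picture's height over the tangent of half this angle, whatever the lens; pixels are square), "cx", "cy" (the principal point, pixels), "k1" (the pictures are not rectified: a ray, as slopes to the right and down, at radius r is drawn at 1 + k1 r^2 times it, then the intrinsics apply), "eye" and "attitude" of the camera in the world. Camera axes: x right, y down, z forward; pixel columns grow to the right and rows downward; lengths in mm; the calibration is good to about 2 mm. A picture is of the moment at which its call begins.
A pose or a line that the arm cannot do raises bot.MotionError and nothing moves.
- bot.finish_job(): hands the job in, once; it reports no verdict.
The state is a dict: "clock": time; "joint_positions": joint angles; "qvel": joint speeds; "effort": joint torques, N m; "ee_pos": TCP position; "tool_rot": TCP orientation; "ft_force": force on the tool from outside, world axes, zero at the start; "moment": the same for the moment, N m; "grip_width": finger opening in mm.
Only numpy, scipy, OpenCV 4.12 (cv2) and the standard library are available. Lean on these libraries where they do the work, as an engineer would, in place of code of your own. Each camera call takes 0.05 s, during which the arm holds its last target.

## Task

Push the open filter hatch of the bench dust extractor down until it is flush with the deck; only then set the closed fingertips in the slot of the quarter-turn fastener and turn it clockwise as far as it goes, so that its tongue lies across the hatch's edge and locks it. Only push with the fingertips: do not grip, lift or swing the hatch further open, do not shove the fastener from outside its slot, leave the spools, weights and other things where they stand, and finish clear of everything.

Things in the scene. Friction and masses are not known exactly. Their poses are not given: they have to be found in the camera images.
- housing: grey sheet-metal box of a bench dust extractor, 290 (x) x 300 (y) x 100 mm, bolted to the bench. Origin: centre of its underside, on the bench; flat top deck 100 mm above it. Its x axis points level away from the fastener end towards the hatch's hinge, y to the left, z up. The fastener's axis stands at x = -72 mm, y = 0; the hatch's opening runs from x = -22 to +120 mm, 180 mm wide in y.
- hatch (a joint): the aluminium hatch, a plate 142 x 180 x 6 mm in the top deck, hinged along its far edge (housing x = +120 mm, deck height, hinge line along housing y). Value in rad: 0 = shut and flush with the deck (end stop), grows as the near edge swings up. A stiff hinge keeps it where it is left; about 2 to 5 N down near the free edge shuts it.
- hatch_edge (a point): middle of the hatch's free (near) edge, on its top face; 142 mm from the hinge line. The point turns with the hatch: x points from the free edge to the hinge in the plate, z out of its top face.
- fastener (a joint): the quarter-turn cam fastener, a steel bar lying on the deck in front of the hatch that turns about an upright axis. Value in rad: 0 = fully open (tongue to the housing's +y, slot to -y), grows CLOCKWISE seen from above to an end stop at 1.571 = locked (tongue to housing +x, lying over the hatch's edge; slot to -x). It stays where it is left; turning takes about 0.2 N m, some 5 to 6 N at the slot. With the tongue across, it blocks the hatch.
- slot (a point): centre of the fastener's finger slot, at deck level (the slot's floor is the deck), 38 mm from the fastener's axis. The slot is a pocket open at the top, 42 mm wide across the bar (point x) and 46 mm long along it (point y, +y pointing to the axis and tongue), with walls 7 mm thick that rise to 24 mm above the deck.
- fastener_axis (a point): the fastener's pivot axis at deck level; a round hub of 28 mm diameter, 24 mm tall. The opposite end is the tongue, 24 mm wide, reaching 66 mm from the axis, underside 3 mm and top 13 mm above the deck.
- deck_spool: bystander to be left alone: small thread spool, 32 mm across, 45 mm tall, standing on the housing's top deck left of the hatch; origin at its underside
- deck_weight: bystander to be left alone: small round steel weight, 42 mm across, 36 mm tall, standing on the housing's top deck right of the hatch; origin at its underside
- thread_cone: bystander to be left alone: thread cone, 64 mm across, 125 mm tall, on the bench left of the housing; origin at its underside
- pattern_weight: bystander to be left alone: steel pattern weight, 64 mm across, 50 mm tall, on the bench right of the housing; origin at its underside
- spray_can: bystander to be left alone: spray can, 54 mm across, 170 mm tall, on the bench to the left; origin at its underside
- tape_roll: bystander to be left alone: roll of tape lying flat, 90 mm across, 25 mm tall, on the bench to the left; origin at its underside
- awl: bystander to be left alone: awl with a wooden handle, lying on the bench to the right; origin at its underside
- pencil_cup: bystander to be left alone: empty cup, 72 mm across, 90 mm tall, on the bench to the right; origin at its underside

How it is judged:
By the outcome, as a careful person would: the job done as asked, in the order asked, and still so for the second after the job is handed in, with the robot touching nothing.
It also fails if it takes over 46 s, if anything falls off the work surface, if the arm or the gripper's body presses on something with over 40 N, if the wrist force passes 120 N, or if a joint passes its speed limit or range.

## Working session

There is one attempt and no reset: what is moved stays moved. The work goes in short steps, each a Python script; the robot and the scene stay as the last script left them, time stands still between calls to the robot, and variables do not carry over. Pictures are saved under pics/ and viewed, and the job is handed in when it is done.

```bash
mkdir -p pics; ls
cat > h.py <<'E'
import numpy as np, cv2
from scipy.spatial.transform import Rotation as R
from rig import bot
def rot(q): return R.from_quat([q[1],q[2],q[3],q[0]]).as_matrix()
def cloud(c):
    h,w=c["depth"].shape; f=h/2/np.tan(np.radians(c["fovy"])/2)
    K=np.array([[f,0,c["cx"]],[0,f,c["cy"]],[0,0,1.]])
    u,v=np.meshgrid(np.arange(w),np.arange(h))
    p=cv2.undistortPoints(np.stack([u,v],-1).reshape(-1,1,2).astype(float),K,np.array([c["k1"],0,0,0,0.]) if 0 else np.array([c["k1"],0,0,0.]))
    p=p.reshape(h,w,2); d=c["depth"]
    P=np.dstack([p*d[...,None],d])
    W=P@rot(c["attitude"]).T+np.array(c["eye"])
    W[d==0]=np.nan
    return W
E
python3 - <<'E'
from h import *
import pickle
for n in("scene","top"):
    c=bot.read_camera(n); cv2.imwrite(f"pics/{n}0.png",c["image"]); pickle.dump(c,open(n+"0.pkl","wb"))
    print(n,c["eye"],c["attitude"],c["fovy"],c["k1"])
s=bot.read_state();print(s["clock"],s["tool_rot"],s["ee_pos"],s["ft_force"],bot.tip_reach)
E
```

```text
pics
scene [1167.40825144 1051.09285248 1302.70414466] [-0.10756305  0.23846309  0.89422297 -0.36322282] 45.532106677217826 -0.07197687007003167
top [ 501.37425035   16.9132427  1197.63692341] [ 0.02019289 -0.70086179  0.71277708 -0.01827081] 55.883028485803315 0.030830672349810045
0.1 [ 0.57736127 -0.57692257  0.4088306  -0.40825463] [ 182.73993687 -518.5550798   249.79005265] [ 0.2425013   0.17077914 -0.21773631] 19.0
```

View pics/scene0.png

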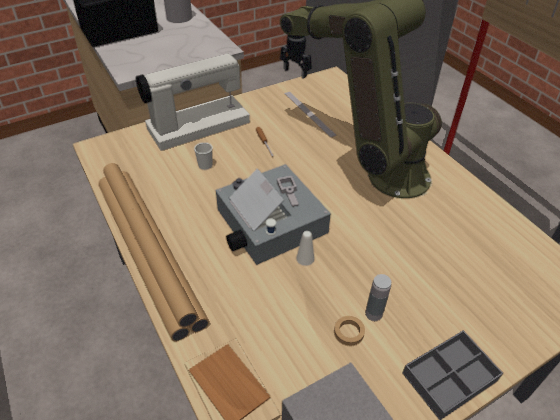

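View pics/top0.png

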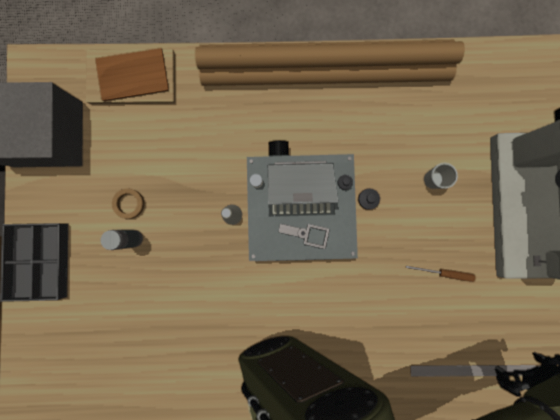

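The top view shows the housing at about (301,208), with the hatch open around (303,190). The slot is the square at (316,237) and the tongue ends at about (281,230). Next I'll measure these in 3D.

Run:
```python
from h import *
import pickle
c=pickle.load(open("top0.pkl","rb"));W=cloud(c)
m=(np.abs(W[...,2]-100)<5)
m[:, :235]=0;m[:,370:]=0;m[:140]=0;m[275:]=0
print("deck z",np.median(W[m][:,2]))
P=W[m][:,:2].astype(np.float32)
n,l,st,ce=cv2.connectedComponentsWithStats(m.astype(np.uint8))
i=1+np.argmax(st[1:,4]);P=W[l==i][:,:2].astype(np.float32)
print(cv2.minAreaRect(P),len(P))
# above-deck things in front
for (u,v) in [(316,237),(303,233),(290,231),(281,230),(326,239),(303,212),(303,200),(303,175),(303,163),(257,181),(345,182),(301,250)]:
    print((u,v),W[v,u].round(1))
a=(W[...,2]>106)&(W[...,2]<135); a[:222]=0;a[255:]=0;a[:,:265]=0;a[:,345:]=0
n,l,st,ce=cv2.connectedComponentsWithStats(a.astype(np.uint8))
for k in range(1,n):print(st[k],W[l==k].mean(0).round(1))
big=cv2.resize(c["image"][140:270,235:375],None,fx=5.5,fy=4.6*5.5/4.6*0.83,interpolation=cv2.INTER_CUBIC);cv2.imwrite("pics/topz.png",big)
s=pickle.load(open("scene0.pkl","rb"))
cv2.imwrite("pics/scenez.png",cv2.resize(s["image"][160:265,205:340],None,fx=5.5,fy=5.5,interpolation=cv2.INTER_CUBIC))
```

```text
deck z 100.07850389192595
((558.7518310546875, -35.39622497558594), (290.51019287109375, 299.9776916503906), 0.5793780088424683) 6744
(316, 237) [474.6 -74.4 100.5]
(303, 233) [486.6 -37.4 128.2]
(290, 231) [492.4  -2.7 114.9]
(281, 230) [495.5  21.8 114.7]
(326, 239) [469.3 -99.4 123.9]
(303, 212) [547.7 -44.5  11.6]
(303, 200) [571.7 -36.1 185. ]
(303, 175) [644.  -40.6 126. ]
(303, 163) [680.3 -42.3 105.2]
(257, 181) [627.5  83.6 145. ]
(345, 182) [ 621.5 -152.2  138.3]
(301, 250) [439.5 -32.4  99.7]
[278 224  52  25 457] [485.9 -38.8 119.5]
[266 226   1   1   1] [507.2  63.  106. ]
[321 233   1   1   1] [485.4 -87.9 106.2]
[320 237   1   1   1] [474.5 -84.9 106.4]
[302 240   1   1   1] [467.1 -35.3 106.8]
[311 249   1   1   1] [442.2 -59.5 106.9]
[273 251   1   1   1] [438.4  44.8 106.1]
[286 254   1   1   1] [429.7   9.3 107.6]
```

```bash
sleep 1; ls pics
```

```text
scene0.png
scenez.png
top0.png
topz.png
```

View pics/topz.png

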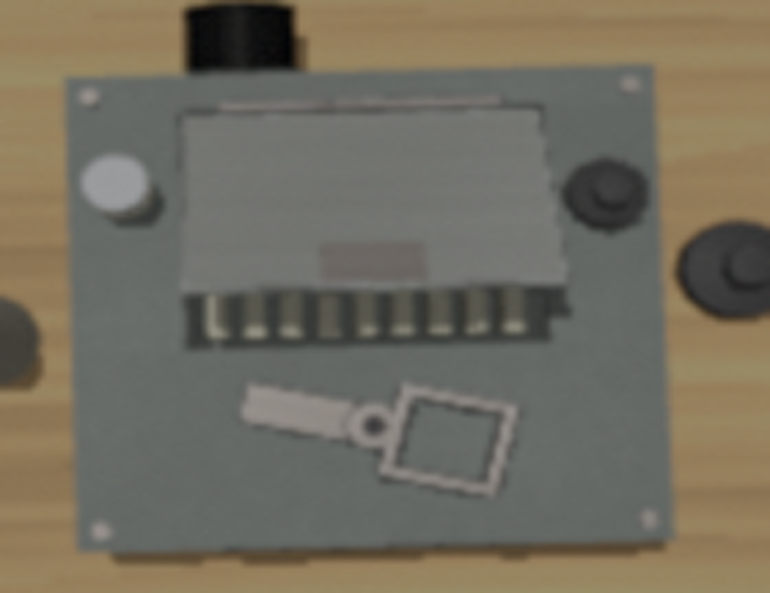

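View pics/scenez.png

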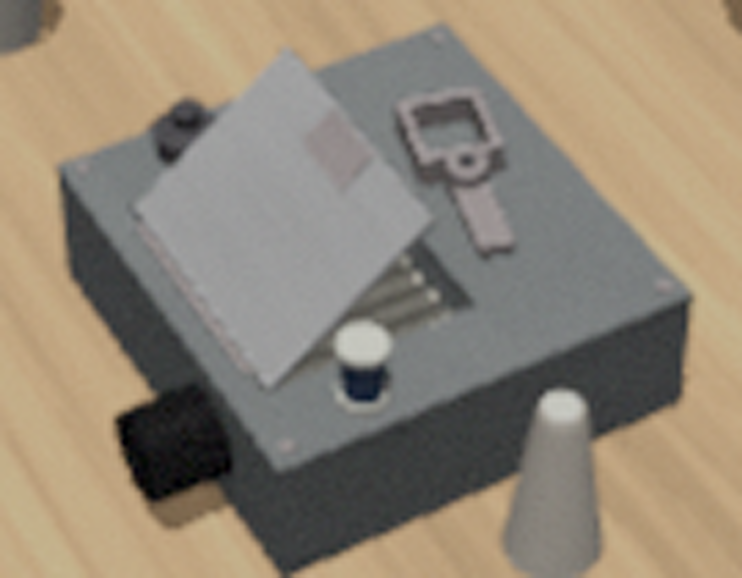

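```bash
cat >> h.py <<'E'
O=np.array([558.75,-35.4]); YAW=0.0101
def hp(x,y):
    c,s=np.cos(YAW),np.sin(YAW); return O+[c*x-s*y,s*x+c*y]
def q(phi):
    X=np.array([np.cos(phi),np.sin(phi),0]);Y=np.array([0,0,-1.]);M=np.array([X,Y,np.cross(X,Y)]).T
    a=R.from_matrix(M).as_quat();return [a[3],a[0],a[1],a[2]]
E
python3 - <<'E'
from h import *
import pickle
s=bot.read_state(); print("tool x",rot(s["tool_rot"])[:,0])
for ph in np.arange(-3.14,3.15,.3926):
    j=bot.ik([*hp(0,0),260],q(ph)); print(round(ph,2),None if j is None else np.round(j,2))
# hatch angle & fastener angle
W=cloud(pickle.load(open("top0.pkl","rb")))
p=W[166:190,275:330].reshape(-1,3); d=(p[:,:2]-O); x=d@[np.cos(YAW),np.sin(YAW)]
k=np.polyfit(x,p[:,2],1);print("hatch",np.arctan(-k[0]),"z at hinge",np.polyval(k,120))
m=(W[...,2]>106)&(W[...,2]<140);m[:222]=0;m[255:]=0;m[:,:275]=0;m[:,335:]=0
n,l,st,ce=cv2.connectedComponentsWithStats(m.astype(np.uint8));i=1+np.argmax(st[1:,4]);P=W[l==i];A=hp(-72,0)
T=P[P[:,1]>A[1]+20];v=T[:,:2].mean(0)-A;print("axis",A,"tongue",v,"ang",np.arctan2(v[0],v[1])+YAW, T[:,:2].max(0),T[:,:2].min(0),np.median(T[:,2]))
S=P[P[:,1]<A[1]-15];print("slot rect",cv2.minAreaRect(S[:,:2].astype(np.float32)))
for nm,(u,v) in dict(spool=(257,181),wt=(345,182)).items(): print(nm,W[v,u])
E
```

```text
tool x [ 0.33237139 -0.94314803 -0.00102329]
-3.14 None
-2.75 None
-2.35 [-0.13  0.31  1.48  0.    1.35  2.23]
-1.96 [-0.13  0.31  1.48 -0.    1.35  1.83]
-1.57 [-0.13  0.31  1.48 -0.    1.35  1.44]
-1.18 [-0.13  0.31  1.48 -0.    1.35  1.05]
-0.78 [-0.13  0.31  1.48 -0.    1.35  0.66]
-0.39 [-0.13  0.31  1.48 -0.    1.35  0.26]
0.0 [-0.13  0.31  1.48 -0.    1.35 -0.13]
0.39 [-0.13  0.31  1.48 -0.    1.35 -0.52]
0.79 [-0.13  0.31  1.48 -0.    1.35 -0.91]
1.18 [-0.13  0.31  1.48 -0.    1.35 -1.31]
1.57 [-0.13  0.31  1.48 -0.    1.35 -1.7 ]
1.96 [-0.13  0.31  1.48 -0.    1.35 -2.09]
2.36 [-0.13  0.31  1.48 -0.    1.35 -2.49]
2.75 None
3.14 None
 ** On entry to DLASCL parameter number  4 had an illegal value
 ** On entry to DLASCL parameter number  4 had an illegal value
 ** On entry to DLASCL parameter number  4 had an illegal value
 ** On entry to DLASCL parameter number  4 had an illegal value
 ** On entry to DLASCL parameter number  5 had an illegal value
 ** On entry to DLASCL parameter number  4 had an illegal valueTraceback (most recent call last):
  File "<stdin>", line 9, in <module>
    c, resids, rank, s = lstsq(lhs, rhs, rcond)
                         ~~~~~^^^^^^^^^^^^^^^^^
    x, resids, rank, s = _umath_linalg.lstsq(a, b, rcond,
                         ~~~~~~~~~~~~~~~~~~~^^^^^^^^^^^^^
                                             signature=signature)
                                             ^^^^^^^^^^^^^^^^^^^^
    raise LinAlgError("SVD did not converge in Linear Least Squares")
numpy.linalg.LinAlgError: SVD did not converge in Linear Least Squares
```

Run:
```python
from h import *
import pickle
W=cloud(pickle.load(open("top0.pkl","rb")))
p=W[166:190,275:330].reshape(-1,3);p=p[np.isfinite(p[:,0])]; d=(p[:,:2]-O); x=d@[np.cos(YAW),np.sin(YAW)]
k=np.polyfit(x,p[:,2],1);print("hatch",np.arctan(-k[0]),"z at hinge",np.polyval(k,120))
m=(W[...,2]>106)&(W[...,2]<140);m[:222]=0;m[255:]=0;m[:,:275]=0;m[:,335:]=0
n,l,st,ce=cv2.connectedComponentsWithStats(m.astype(np.uint8));i=1+np.argmax(st[1:,4]);P=W[l==i];A=hp(-72,0)
T=P[P[:,1]>A[1]+20];v=T[:,:2].mean(0)-A;print("axis",A,"tongue",v,"ang",np.arctan2(v[0],v[1])+YAW, T[:,:2].max(0),T[:,:2].min(0),np.median(T[:,2]))
S=P[P[:,1]<A[1]-15];r=cv2.minAreaRect(S[:,:2].astype(np.float32));print("slot rect",r); v=np.array(r[0])-A; print(np.hypot(*v),np.arctan2(-v[0],-v[1])+YAW)
for nm,(u,v) in dict(spool=(257,181),wt=(345,182)).items(): print(nm,W[v,u])
h,b=W[...,2],None
```

```text
hatch 0.6607478273810433 z at hinge 99.66211876896743
axis [486.75367233 -36.12718764] tongue [ 9.67184636 42.48072963] ang 0.23396011754201318 [511.98397076  30.10835036] [481.30988781 -16.10426785] 113.29976637454024
slot rect ((477.69256591796875, -73.66380310058594), (58.373390197753906, 55.77542495727539), 76.6657943725586)
38.61477890510847 0.24696245696008742
spool [627.46137475  83.62669662 144.95186852]
wt [ 621.46216086 -152.22641204  138.30240244]
```

Run:
```python
from h import *
Q=q(np.pi/2+YAW)
r=128; 
def tip(a): return [*hp(120-r*np.cos(a)+11,0),100+r*np.sin(a)+19]
st=lambda: bot.read_state()
f0=np.array(st()["ft_force"])
bot.move_gripper(0,40)
t=tip(.9); bot.move_to([t[0],t[1],300],Q); bot.servo_line(tip(.78),speed=120)
s=st();print(s["clock"],s["ee_pos"],s["grip_width"],s["ft_force"],tip(.78))
for a in np.arange(.7,.04,-.1):
    hit=bot.servo_line(tip(a),speed=80,until_force=25)
    s=st();print(round(a,2),hit,np.round(s["ee_pos"],1),np.round(s["ft_force"],1))
    if hit:break
c=bot.read_camera("scene");cv2.imwrite("pics/s1.png",cv2.resize(c["image"][60:270,160:440],None,fx=2.7,fy=2.7))
print(s["clock"])
```

```text
4.0917 [599.09269732 -35.09346413 209.87079805] -0.022896281293002325 [-0.26661878  0.34961609  0.63506472] [np.float64(598.7510267953339), np.float64(-34.99597589110725), np.float64(209.0197656576525)]
0.7 False [591.9 -35.1 201.9] [ 0.5 -0.1 -0.7]
0.6 False [584.1 -35.1 191.5] [-0.1  0.5  0.5]
0.5 False [577.4 -35.2 180.3] [ 0.4 -0.   0.4]
0.4 False [571.7 -35.2 168.6] [0.  0.2 0.6]
0.3 False [567.3 -35.3 156.6] [0.8 0.  1.1]
0.2 False [564.1 -35.3 144.2] [ 0.2 -0.2  0.2]
0.1 False [562.1 -35.4 131.4] [ 0.7 -0.1  1. ]
6.2167
```

View pics/s1.png

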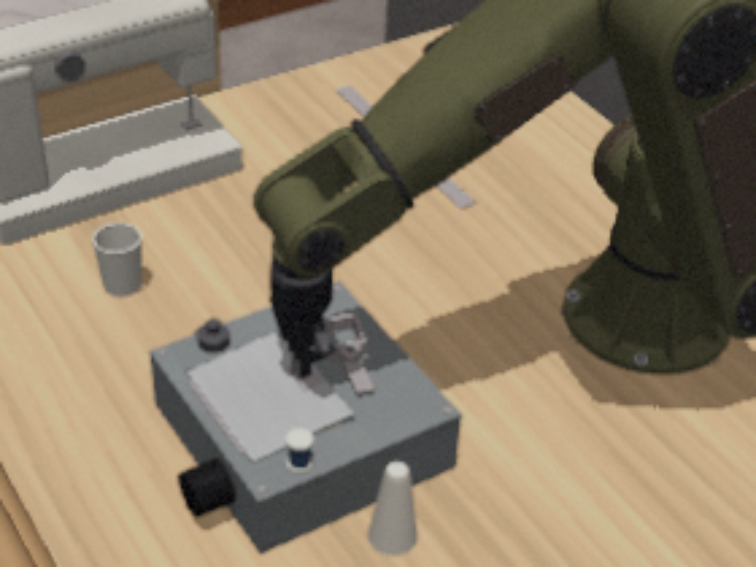

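The hatch is nearly shut and the fingertips are resting on it at about (305,370). I'll press to the end stop, back off and measure.

```bash
python3 - <<'E'
from h import *
import pickle
p=bot.read_state()["ee_pos"]; Q=q(np.pi/2+YAW)
hit=bot.servo_line([p[0]-.5,p[1],112],speed=25,until_force=18)
s=bot.read_state();print(hit,np.round(s["ee_pos"],1),np.round(s["ft_force"],1))
bot.dwell(.3)
s=bot.read_state();print(np.round(s["ee_pos"],1),np.round(s["ft_force"],1))
bot.servo_line([p[0],p[1],200],speed=120)
bot.move_to([*hp(-72,-120),330],q(np.pi/2+YAW))
c=bot.read_camera("top");pickle.dump(c,open("t2.pkl","wb"));W=cloud(c)
cv2.imwrite("pics/t2.png",cv2.resize(c["image"][130:280,225:385],None,fx=4,fy=4))
s=bot.read_state();print(s["clock"])
E
python3 - <<'E'
from h import *
import pickle
W=cloud(pickle.load(open("t2.pkl","rb")))
p=W.reshape(-1,3);p=p[np.isfinite(p[:,0])];d=p[:,:2]-O;c,s=np.cos(YAW),np.sin(YAW);x=d@[c,s];y=d@[-s,c]
for x0 in range(-35,130,15):
    m=(abs(x-x0)<6)&(y>10)&(y<80); print(x0,m.sum(),np.median(p[m,2]).round(2))
E
```

```text
True [562.2 -35.4 118.9] [-4.1  0.1 11.3]
[562.2 -35.4 118.9] [-4.9  1.5 11.5]
8.8167
-35 113 100.18
-20 100 99.81
-5 113 100.26
10 105 99.98
25 108 99.94
40 112 100.28
55 105 99.78
70 107 99.65
85 108 100.14
100 101 99.82
115 103 99.92
```

View pics/t2.png

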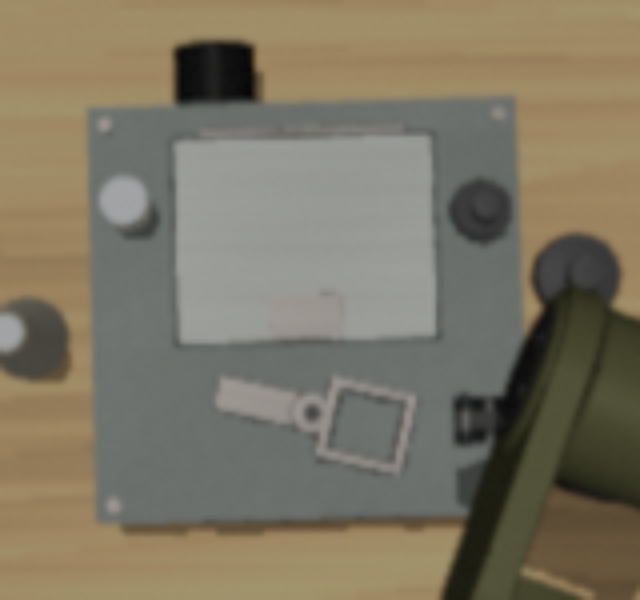

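The hatch is flush: heights are 99.7–100.3 mm across the plate and deck. It hit its stop with TCP z at 118.9, so the tip was at 99.9. Next is the slot.

```bash
cat >> h.py <<'E'
def sl(t,z,r=38): 
    return [*hp(-72-r*np.sin(t),-r*np.cos(t)),z]
def qb(t): return q(np.pi/2-t+YAW)
E
python3 - <<'E'
from h import *
t0=.24
bot.move_to(sl(t0,200),qb(t0))
hit=bot.servo_line(sl(t0,126),speed=60,until_force=8)
s=bot.read_state();print(hit,s["clock"],np.round(s["ee_pos"],1),np.round(sl(t0,126),1),np.round(s["ft_force"],1))
if not hit:
  for t in np.arange(.36,2.0,.12):
    b=np.clip(t-.26,t0,1.571)
    hit=bot.servo_line(sl(t,126),qb(b),speed=45,until_force=22)
    s=bot.read_state();e=np.array(s["ee_pos"][:2])-hp(-72,0)
    print(round(t,2),hit,"act",round(np.arctan2(-e[0],-e[1])+YAW,3),np.hypot(*e).round(1),np.round(s["ee_pos"],1),np.round(s["ft_force"],1),s["clock"])
    if hit:break
c=bot.read_camera("scene");cv2.imwrite("pics/s3.png",cv2.resize(c["image"][60:270,160:440],None,fx=2.7,fy=2.7))
E
```

```text
False 10.8667 [478.3 -73.2 126.3] [478.1 -73.1 126. ] [0.4 0.6 1.1]
0.36 False act 0.364 38.0 [473.6 -71.8 126.2] [-0.1  0.1  0.8] 11.1167
0.48 False act 0.479 37.8 [469.7 -69.8 126.3] [2.2 0.7 0.9] 11.3667
0.6 False act 0.594 37.7 [466.  -67.6 126.3] [3.4 0.4 1.1] 11.6167
0.72 False act 0.712 37.7 [462.4 -64.9 126.3] [4.9 0.2 0.9] 11.8833
0.84 False act 0.832 37.7 [459.1 -61.8 126.4] [ 4.6 -1.   0.7] 12.15
0.96 False act 0.952 37.7 [456.3 -58.3 126.4] [ 4.3 -0.2  0.7] 12.4167
1.08 False act 1.073 37.8 [453.8 -54.5 126.3] [ 4.1 -1.5  1.7] 12.6833
1.2 False act 1.194 37.8 [451.7 -50.4 126.3] [ 3.7 -1.8  1.5] 12.95
1.32 False act 1.316 37.9 [450.1 -46.1 126.1] [ 2.8 -2.4  2.8] 13.2167
1.44 False act 1.438 38.0 [449.1 -41.5 126. ] [ 2.3 -3.   2.2] 13.4833
1.56 False act 1.559 38.1 [448.7 -37.  125.9] [ 1.8 -1.7  1. ] 13.75
1.68 False act 1.68 38.2 [448.8 -32.4 125.8] [ 0.8 -0.4  0.4] 14.0167
1.8 False act 1.8 38.2 [449.4 -27.8 125.8] [-0.1 -0.6  0. ] 14.2833
1.92 False act 1.844 38.2 [449.9 -26.2 125.8] [ -9.7 -31.    4.4] 14.5333
```

View pics/s3.png

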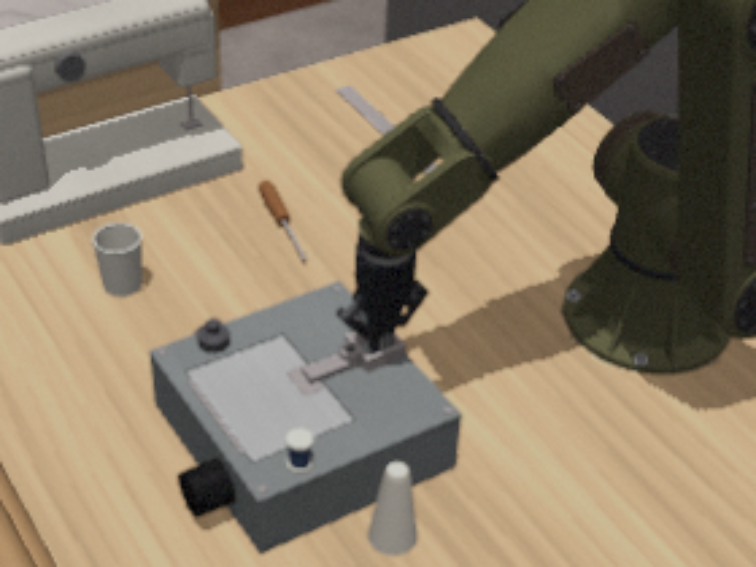

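Tongue is across the hatch edge at about (325,368). The force rose to 31 N at tip angle 1.844, which fits the end stop (1.571 plus about 0.26 of play). I'll back off, lift and check.

Run:
```python
from h import *
bot.servo_line(sl(1.66,126),speed=50)
s=bot.read_state();print(np.round(s["ft_force"],1))
bot.servo_line(sl(1.66,230),speed=120)
p=hp(-72,-230);bot.move_to([p[0]-80,p[1],330],qb(1.571))
import pickle
c=bot.read_camera("top");pickle.dump(c,open("t4.pkl","wb"));W=cloud(c)
cv2.imwrite("pics/t4.png",cv2.resize(c["image"][130:280,225:385],None,fx=4,fy=4))
print(bot.read_state()["clock"])
p=W.reshape(-1,3);p=p[np.isfinite(p[:,0])];d=p[:,:2]-O;cc,s=np.cos(YAW),np.sin(YAW);x=d@[cc,s]+72;y=d@[-s,cc]
m=(p[:,2]>109)&(p[:,2]<118)&(x>22)&(x<75)&(abs(y)<40);k=np.polyfit(x[m],y[m],1);print(m.sum(),"tongue tilt",np.arctan(k[0]),y[m].mean(),x[m].max())
m=(p[:,2]>109)&(x<-5)&(x>-90)&(abs(y)<50);r=cv2.minAreaRect(np.c_[x,y][m].astype(np.float32));print(r)
for x0 in (-10,0,30,60):
  m=(abs(x-72-x0)<6)&(abs(y)>25)&(abs(y)<80);print(x0,np.median(p[m,2]).round(2))
A=cloud(pickle.load(open("t2.pkl","rb")))
for v,u in((181,257),(182,345)):print(A[v,u].round(1),W[v,u].round(1))
```

```text
[-0.1  0.1 -0. ]
17.0083
133 tongue tilt 0.02078161595363934 -0.23902862545827358 65.69040557034343
((-36.611175537109375, -0.4808197021484375), (54.423091888427734, 62.04947280883789), 88.41084289550781)
-10 100.07
0 99.99
30 100.13
60 100.02
[627.3  83.5 146.7] [627.3  83.6 146. ]
[ 621.7 -152.5  136.5] [ 621.8 -152.7  135.5]
```

View pics/t4.png

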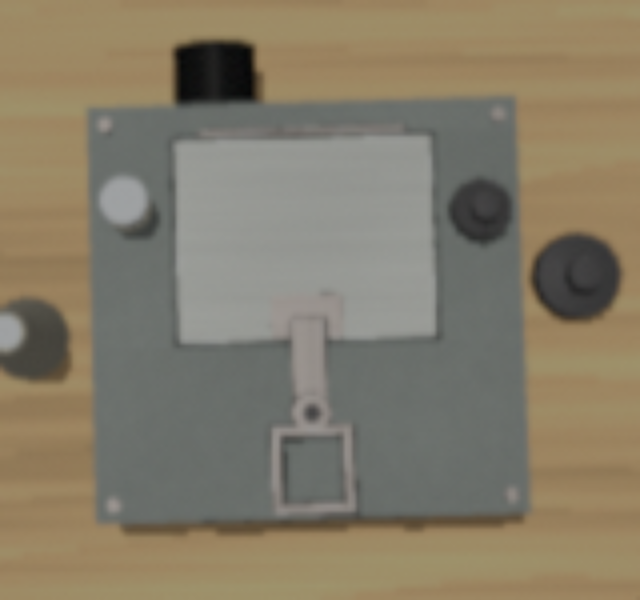

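The tongue is square across the hatch edge, the hatch is flush, the bystanders on and beside the deck haven't moved, and the arm is clear.

```bash
python3 -c "
from rig import bot
bot.finish_job();print(bot.read_state()['clock'])"
```

```text
the job is handed in; nothing more can be done
the job is handed in; nothing more can be done
```

The hatch is shut flush and the fastener is turned clockwise to its end stop, with its tongue lying across the hatch's edge. I handed the job in shortly after 17 s on the robot's clock.

- **Hatch:** I pushed it down from about 0.66 rad with the closed fingertips until it met its stop, at about 11–12 N. Afterwards the plate measured 99.7–100.3 mm high, against a deck height of 100 mm.
- **Fastener:** I set the closed fingertips in the slot and turned it from about 0.24 rad. The force rose to about 32 N at the end stop, which I take to be the 1.571 rad position. I then backed off to zero force and lifted straight out.
- **Last checks:** The tongue reaches 66 mm from the axis over the hatch edge and is centred to 0.3 mm. The two estimates of its angle differ slightly: a line fit gave a tilt of 0.02 rad, while its centre offset gives about 0.005 rad. I put that down to depth noise.
- **Other things:** The deck spool and deck weight measured the same positions before and after the turn. The thread cone and pattern weight look unmoved in the pictures. I didn't measure the spray can, tape roll, awl or pencil cup again, but the arm passed well away from them. The arm finished clear of everything.

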